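# Load component cases into a gravity feed lane

### The job

Get the sloped feed lane ready and load it: push the yellow spring gate bar at its low end down until the catch holds it shut, then set the blue case and after it the orange case into the high end of the lane, lengthwise and label up, so that each slides down by itself under the bridges: blue against the bar, orange against blue. Set the cases down gently rather than dropping or throwing them, and leave the bottle, tape roll and post where they are.

Things in the scene. Friction and masses are not known exactly. Their poses are not given: they have to be found in the camera images.
- lane: sloped lane (18 degrees) bolted to the bench: slick white liner, friction about 0.2, between guides 60 mm apart inside, 4 mm thick, 14 mm high. Origin on the liner's centre line at the uphill face of the shut gate bar, 55 mm above the bench. x runs uphill along the liner (roughly world -y), y across, z square off it. The liner ends at x = 310 mm, open
- rack: the feed rack that carries the lane, fixed to the bench: black base 330 by 100 mm, 8 mm thick, on two aluminium blocks; origin at the base's underside, about its middle; its x points level below the lane's uphill direction
- load_point (a point): point on the liner at the high end, on the centre line, at lane x = 225 mm; a case let go on the liner with its centre here (or within 25 mm along the lane) slides down by itself. It is open from above
- bridge (a point): underside centre of the upper of two black bridges over the lane (lane x = 50 and 125 mm): each 14 mm wide along x, underside 69 mm and top 76 mm above the liner, posts outside the guides to y = +-40 mm. From lane x = 135 mm uphill nothing is overhead
- gate (a joint): angle in rad of the yellow gate bar (20 mm wide, 12 thick, 120 long). 0: level across the lane, shut; positive lifts the free end. A torsion spring holds it up at 0.7; it goes down to -0.09. Pushed down below about -0.03, the catch snaps over it and it stays near 0 to 0.05 when let go; released earlier, it springs up. Pushing on the red patch takes 2 to 5 N, some 8 N at the catch
- gate_pivot (a point): pivot of the gate bar, at x = -10, y = -70, z = 28 mm in the lane's frame, on the bar's centre line; it turns about the lane's x, and when shut the bar runs from here along the lane's +y. Its dark steel bracket stands out to y = -80 mm, at x = -33 to 3 mm, up to z = 38 mm
- gate_pad (a point): point on the upper face of the gate bar, in the red patch to push on, 70 mm from the pivot along the bar; the patch is 36 mm long along the bar. With the gate shut it is at x = -10, y = 0, z = 34 mm in the lane's frame. Push straight down (square to the lane) over that place
- catch (a joint): travel in m of the sprung green-tabbed catch at the bar's free end (lane x = -10, y = 44 to 62, z = 35 to 61 mm), outward along the lane's y: 0 at rest, some 0.006 as the bar passes, 0 again once it has snapped over the bar. It needs no handling
- blue_case: blue plastic case, 100 mm long (x), 50 wide (y), 55 high (z), about 0.25 kg; grey clips, blank white label on top; origin at the centre of its underside. It lies upright on the bench at one of two spots at the robot's right (which one varies), long side within 35 degrees of world x. Grip it across its width
- orange_case: orange plastic case, 100 mm long (x), 50 wide (y), 55 high (z), about 0.25 kg; grey clips, blank white label on top; origin at the centre of its underside. It lies upright on the bench at one of two spots at the robot's right (which one varies), long side within 35 degrees of world x. Grip it across its width
- wash_bottle: bystander: closed white bottle with a red cap, 60 mm diameter, 150 mm tall, standing beyond the lane; origin under its centre
- tape_roll: bystander: yellow tape roll lying flat, 80 mm diameter, 25 mm high, at the robot's left in front of the lane; origin under its centre
- post_mount: bystander: dark steel optical post on a round foot of 60 mm diameter, 75 mm tall, beyond the lane; origin under its centre

How it is judged:
By the outcome, as a careful person would: the job done as asked, in the order asked, and still so for the second after the job is handed in, with the robot touching nothing.
It also fails if it takes over 70 s, if anything falls off the work surface, if the arm or the gripper's body presses on something with over 40 N, if the wrist force passes 120 N, or if a joint passes its speed limit or range.

### The arm

A 6-joint arm with a two-finger parallel gripper is mounted at the origin on the work surface. World frame = base frame: x ahead of the robot, y to its left, z up, the work surface at z = 0. Lengths are in m, angles in rad, forces in N, time in s.
With the tool pointing down it reaches from about 0.35 to 0.875 m from the base axis. Payload 4.2 kg.
Tool frame: the origin (TCP) lies between the finger pads; the fingertips stand 19 mm ahead of it and the grasp point (between the pads) is the TCP (r.tcp_to_tips is the distance from the TCP to the fingertips, in m); z points along the fingers, y is the line along which they close (so a half turn about z gives the same grasp; the last joint's range is limited). The gripper opens to 87 mm and grips with 3 to 60 N. Pads are 19 mm wide; open, the fingers measure 117 mm over their backs; the gripper's body (75 mm by 190 mm) begins 51 mm behind the grasp point.
Start: joints at [-1.007, 0.385, 0.008, 0, -1.194, -0.259], TCP at [0.188, -0.596, 0.202] pointing down, gripper open.
Joint ranges: [-3.14, 3.14], [-1.21, 2.06], [-1.07, 1.41], [-3.16, 2.05], [-2.99, -0.16], [-3.1, 3.1]. Speed limits (rad/s): [2.79, 2.79, 3.14, 3.14, 3.14, 3.14].

### API

Orientations are given as a unit quaternion [x, y, z, w].
In Python, from rig import r, cams, job gives the robot as it stands. The module is installed in compiled form; this text tells all that it offers.
- The arm moves only by the shell command python3 -m crank 'ROWS' [OPENING]. ROWS is text: rows parted by semicolons, each of 4 numbers parted by spaces: the shift along the tool's x, y, z in mm, then the turn about the tool's z in degrees. In form: x y z spin; .... A call has 1 to 20 rows; each row shifts and turns the commanded pose from where the row before left it, along the tool's axes as they then stand; what a row does not reach is not made up. A row lasts 1/10 s, in which the tool goes at most 50 mm and 8.59 degrees, less where a joint would pass 70% of its speed; a pose out of reach is approached as far as the arm can. A call is refused whole if a number of a shift passes 50 or a number of a turn 8.59, either way. A call with a gripper value outside its range is refused whole. OPENING is the closure, from 0 (fully open) to 1 (shut), set as the call begins (- or left out, the last holds). The fingers move at their own pace and stop on an object; the grip force is fixed at half the most. Time passes only in rows, so rows that do not move let the fingers close. It gives the time, the measured TCP pose, the force, the opening and the grip force at its end, in the units of the state.
- r.get_obs(): the state, without advancing time (a new reading comes with each control period).
- cams.snapshot(name): name is "side" or "top" or "wrist"; returns (picture, depth): 480x640x3 uint8, blue, green, red; 480x640 float32, m along the optical axis (not along the pixel's ray), 0 where there is no reading.
- cams.camera_params(name): a dict with "intrinsics" (3x3 intrinsics, pixels), "cam_to_world" (4x4, takes a point from camera to world coordinates). Camera axes: x right, y down, z forward; pixel columns grow to the right and rows downward; lengths in m; the calibration is good to about 2 mm. A picture is of the moment at which its call begins: read the wrist's pose just before it. camera_params takes no time and is no camera call; for the wrist camera it gives the pose at the moment of the call.
- job.sign_off(): hands the job in; it is judged then, once.
The state is a dict: "t": time; "joints": joint angles; "joint_velocities": joint speeds; "tau": joint torques, N m; "tool_pos": TCP position; "tool_rot": TCP orientation; "contact_force": force on the tool from outside, world axes, zero at the start; "ft_torque": the same for the moment, N m; "gripper_width": finger opening in m; "gripper_force": force on a finger pad.
Only numpy, scipy, OpenCV 4.12 (cv2) and the standard library are available. Lean on these libraries where they do the work, as an engineer would, in place of code of your own. Each camera call takes 0.05 s, during which the arm holds its last target. There are 200 camera calls.

## Working session

There is one attempt and no reset: what is moved stays moved. The work goes in short steps, Python scripts to look and compute and a shell command to move; the robot and the scene stay as the last step left them, time stands still between calls to the robot, and variables do not carry over. Pictures are saved under pics/ and viewed, at most 10 in all, crops included, and the job is handed in when it is done.

```bash
mkdir -p pics; python3 - <<'E'
from rig import r,cams,job
import cv2,numpy as np
print(r.get_obs())
a=[]
for n in("side","top"):
    p,d=cams.snapshot(n); c=cams.camera_params(n); cv2.imwrite(f"pics/{n}0.png",p); np.savez(f"{n}0.npz",p=p,d=d,K=c["intrinsics"],T=c["cam_to_world"])
    print(n,c["intrinsics"],c["cam_to_world"])
E
```

```text
{'t': 0.0, 'joints': array([-1.00737856e+00,  3.85576198e-01,  6.62743897e-03, -5.12188261e-04,
       -1.19402238e+00, -2.58586519e-01]), 'joint_velocities': array([-0.00122656, -0.00066418,  0.00018396, -0.00034881,  0.00060627,
        0.00208785]), 'tau': array([ 5.06117049e-04, -3.90663028e+01,  1.87406445e+01,  4.21992078e+00,
        1.09643737e-02, -1.79293561e-04]), 'tool_pos': array([ 0.18739518, -0.59555761,  0.20104649]), 'tool_rot': array([-1.51732710e-01,  9.88420935e-01,  1.09194733e-03, -2.16244222e-04]), 'contact_force': array([ 0.28708829, -0.51886846, -0.54495154]), 'ft_torque': array([-0.03873763,  0.00234719, -0.03755818]), 'gripper_force': 0.0, 'gripper_width': 0.08695257069100856}
side [[453.2380792    0.         319.72233226]
 [  0.         453.2380792  247.19984505]
 [  0.           0.           1.        ]] [[-0.8222676  -0.43800607  0.36335476  0.21220633]
 [-0.56894592  0.61777583 -0.54282001  0.51269949]
 [ 0.01328666 -0.65307251 -0.75717881  0.86189865]
 [ 0.          0.          0.          1.        ]]
top [[543.68117747   0.         324.90673356]
 [  0.         543.68117747 239.80827155]
 [  0.           0.           1.        ]] [[ 0.02647143 -0.99602137  0.08509231  0.49938429]
 [-0.99958372 -0.02735065 -0.00918318 -0.01491442]
 [ 0.01147397 -0.0848138  -0.99633075  1.09369335]
 [ 0.          0.          0.          1.        ]]
```

View pics/top0.png

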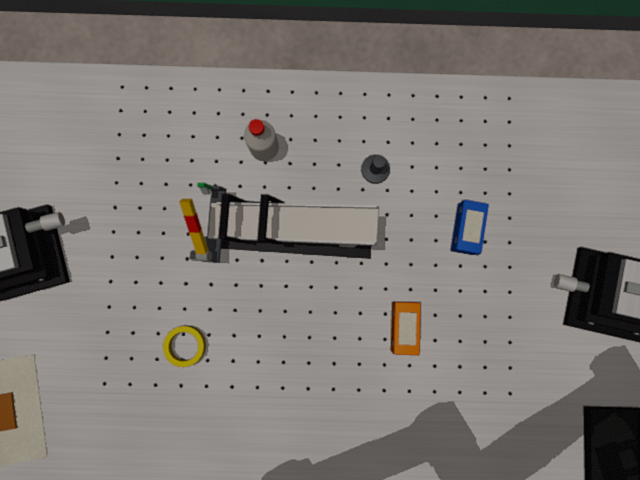

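View pics/side0.png

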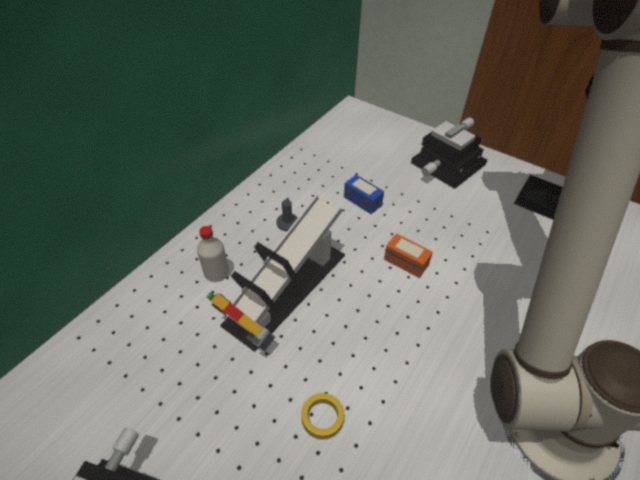

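The top view shows the lane with its high end at about (378,225) and its low end near (215,225). The red pad is at (193,222), the blue case at (470,227) and the orange case at (406,328). The side view agrees, with the gate up and the lane clear. Next I measure them.

```bash
cat > h.py <<'E'
import numpy as np,cv2
from scipy.spatial.transform import Rotation as R
def ray(uv,K,T,z):
    d=(T[:3,:3]@np.linalg.inv(K)@np.c_[uv,np.ones(len(uv))].T).T
    o=T[:3,3]; return o+d*((z-o[2])/d[:,2])[:,None]
def cloud(m,d,K,T):
    v,u=np.nonzero(m&(d>0)); z=d[v,u]
    return (T[:3,:3]@(np.linalg.inv(K)@np.c_[u,v,np.ones(len(u))].T*z)).T+T[:3,3]
def mask(p,h0,h1,s=110,v=60):
    h=cv2.cvtColor(p,cv2.COLOR_BGR2HSV); return cv2.inRange(h,(h0,s,v),(h1,255,255))>0
def big(m):
    n,l,s,_=cv2.connectedComponentsWithStats(m.astype(np.uint8)); return l==1+np.argmax(s[1:,4])
def rect(P):
    c,(w,h),a=cv2.minAreaRect((P[:,:2]*1000).astype(np.float32))
    if w<h: w,h,a=h,w,a+90
    return np.round(c,1),round(w,1),round(h,1),round((a+90)%180-90,1)
E
cat > load.py <<'E'
import numpy as np
def load(n):
    f=np.load(n+".npz"); return f["p"],f["d"],f["K"],f["T"]
E
python3 - <<'E'
from h import *; from load import load
p,d,K,T=load("top0")
for n,a,b in(("blue",100,125),("orange",7,16)):
    m=mask(p,a,b); m=m.copy()
    m[:, :380]=0; m[400:]=0
    m=cv2.morphologyEx(big(m).astype(np.uint8),cv2.MORPH_CLOSE,np.ones((15,15)))>0
    P=cloud(m,d,K,T); t=P[np.abs(P[:,2]-.055)<.006]
    print(n,len(P),np.percentile(P[:,2],[5,50,95]),rect(t),t.mean(0))
# liner
m=np.zeros(d.shape,bool); m[208:243,285:370]=1
P=cloud(m,d,K,T); c=P.mean(0); n=np.linalg.svd(P-c)[2][2]; n*=np.sign(n[2])
print("plane n",n,"tilt",np.degrees(np.arccos(n[2])),"c",c)
# liner outline: bright, near plane
g=cv2.cvtColor(p,cv2.COLOR_BGR2GRAY); roi=np.zeros(d.shape,bool); roi[195:255,272:390]=1
A=cloud(roi,d,K,T); A=A[np.abs((A-c)@n)<.004]
up=np.array([n[0],n[1],0]); up=-up/np.linalg.norm(up); print("downslope az",np.degrees(np.arctan2(n[1],n[0])))
print("near plane",len(A),rect(A),A.min(0),A.max(0))
red=np.zeros(d.shape,bool); red[205:240,180:205]=1
rm=(mask(p,0,6,120,60)|mask(p,172,180,120,60))&red
Q=cloud(rm,d,K,T); print("red",Q.mean(0),len(Q))
E
```

```text
blue 828 [0.05064253 0.05437805 0.05774081] (array([ 622.4, -307. ]), 98.6, 50.1, -8.8) [ 0.62155346 -0.30550696  0.05449217]
orange 967 [0.03086972 0.05442233 0.05779044] (array([ 424.4, -183.7]), 99.4, 50.7, -1.0) [ 0.42478909 -0.18245168  0.05468126]
plane n [0.05176696 0.33949065 0.93918384] tilt 20.08505873057749 c [ 0.60914201 -0.02633273  0.12254691]
downslope az 81.33008257777486
near plane 2971 (array([609. , -18.6]), 191.2, 69.3, 88.5) [ 0.57437978 -0.11512705  0.08599585] [0.64592961 0.0761004  0.15715647]
red [0.60483278 0.21277251 0.12799999] 201
```

```bash
cat > st.py <<'E'
from rig import r,cams
import numpy as np
from h import *
def pose():
    o=r.get_obs(); return np.array(o["tool_pos"]),R.from_quat(o["tool_rot"]).as_matrix(),o
def to(w,yaw=None):
    """shift in tool axes (mm) to world point w, and spin (deg) so tool x points to yaw (mod 180)"""
    p,M,o=pose(); s=None
    if yaw is not None:
        a=np.degrees(np.arctan2(M[1,0],M[0,0])); s=((a-yaw)+90)%180-90
    return np.round(M.T@(np.array(w)-p)*1000,1),s,"yaw",np.degrees(np.arctan2(M[1,0],M[0,0]))
E
python3 - <<'E'
from st import *
p,M,o=pose(); print(M.round(3)); print(to([.6,-.05,.4],-90))
C=cams.camera_params("wrist"); print(C["intrinsics"]); print((M.T@(C["cam_to_world"][:3,3]-p)).round(3),(M.T@C["cam_to_world"][:3,:3]).round(3))
E
```

```text
[[-0.954 -0.3   -0.001]
 [-0.3    0.954  0.002]
 [ 0.     0.002 -1.   ]]
(array([-557.3,  397.1, -198.1]), np.float64(-72.54471413250684), 'yaw', np.float64(-162.54471413250684))
[[401.445354     0.         321.983265  ]
 [  0.         401.445354   233.72606826]
 [  0.           0.           1.        ]]
[ 0.069 -0.    -0.183] [[ 0.    -0.967 -0.253]
 [ 1.     0.    -0.   ]
 [ 0.    -0.253  0.967]]
```

```bash
python3 -m crank '-37 26.5 -13 0;-37 26.5 -13 0;-37 26.5 -13 0;-37 26.5 -13 0;-37 26.5 -13 0;-37 26.5 -13 0;-37 26.5 -13 0;-37 26.5 -13 0;-37 26.5 -13 0;-37 26.5 -13 0;-37 26.5 -13 0;-37 26.5 -13 0;-37 26.5 -13 0;-37 26.5 -13 0;-37 26.5 -13 0;0 0 0 0' 1; python3 -m crank '0 0 0 -8;0 0 0 -8;0 0 0 -8;0 0 0 -8;0 0 0 -8;0 0 0 -8;0 0 0 -8;0 0 0 -8;0 0 0 -8;0 0 0 0;0 0 0 0'
python3 - <<'E'
from st import *
print(to([.6,-.05,.4],-90))
C=cams.camera_params("wrist"); p,d=cams.snapshot("wrist"); cv2.imwrite("pics/w1.png",p)
np.savez("w1.npz",p=p,d=d,K=C["intrinsics"],T=C["cam_to_world"]); print(C["cam_to_world"].round(3))
E
```

```text
t: 1.7
tool_pos: [0.6006, -0.0463, 0.3961]
tool_rot: [-0.154, 0.988, 0.0, 0.0]
contact_force: [-0.5, -0.1, -0.9]
gripper_width: 0.0006
gripper_force: 0.0
t: 2.8
tool_pos: [0.5974, -0.0507, 0.3968]
tool_rot: [-0.703, 0.712, 0.0, -0.0]
contact_force: [0.5, -0.5, -0.2]
gripper_width: 0.0007
gripper_force: 0.0
(array([-0.8, -2.6, -3.2]), np.float64(-0.7268289840313713), 'yaw', np.float64(-90.72682898403137))
[[-1.     0.012  0.002  0.596]
 [ 0.012  0.967  0.254 -0.12 ]
 [ 0.001  0.254 -0.967  0.579]
 [ 0.     0.     0.     1.   ]]
```

View pics/w1.png

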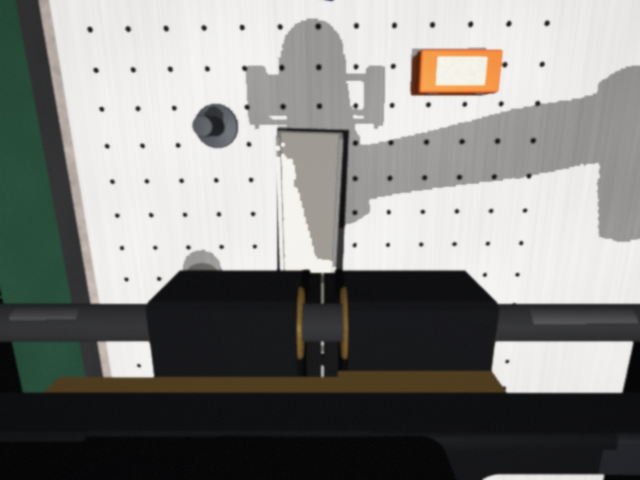

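The gripper hides the lower half. The upper lane shows at columns 279–347, with its high-end edge at row 130. I'll enlarge that part and the top view's lane.

```bash
python3 - <<'E'
from h import *; from load import load
a=load("w1")[0][115:275,260:365]; b=load("top0")[0][180:270,175:390]
a=cv2.resize(a,None,fx=3.7,fy=3.7,interpolation=cv2.INTER_CUBIC); b=cv2.rotate(b,cv2.ROTATE_90_COUNTERCLOCKWISE); b=cv2.resize(b,None,fx=2.75,fy=2.75,interpolation=cv2.INTER_CUBIC)
h=max(a.shape[0],b.shape[0]); f=lambda x:cv2.copyMakeBorder(x,0,h-x.shape[0],0,10,cv2.BORDER_CONSTANT)
o=np.hstack([f(a),f(b)]); print(o.shape,a.shape); cv2.imwrite("pics/crop1.png",o)
E
```

```text
(592, 656, 3) (592, 388, 3)
```

View pics/crop1.png

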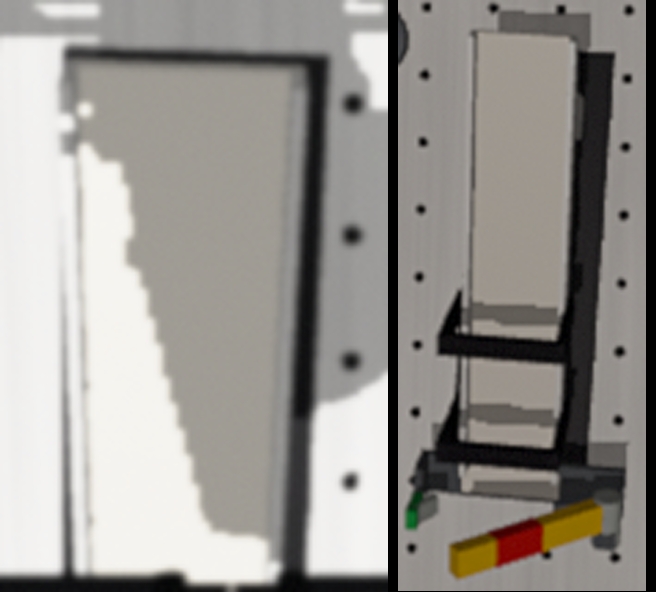

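In the left crop, the liner's inside edges run from (78,60) and (290,63) at the high end to (90,570) and (275,570) at the bottom. In the right crop the end edge is at row 33, with the inner edges at columns 473 and 573. Now I cast these onto the slope.

```bash
python3 - <<'E'
from h import *; from load import load
def go(n,e,b):
    _,_,K,T=load(n)
    E=ray(e,K,T,.1508); m=E.mean(0)
    z=np.full(len(b),.12)
    for i in range(20):
        B=np.vstack([ray([q],K,T,zz) for q,zz in zip(b,z)]); z=.1508-(B[:,1]-m[1])*np.tan(np.radians(18))
    print(n,"end",E.round(4),"w",np.linalg.norm(E[0]-E[1]),"low",B.round(4))
    c=B.mean(0); v=m-c; print(" yaw uphill",np.degrees(np.arctan2(v[1],v[0])),"mid",m.round(4),c.round(4))
    for q in zip(E,B): v=q[0]-q[1]; print(np.degrees(np.arctan2(v[1],v[0])))
w=lambda c,r:(260+c/3.7,115+r/3.7)
t=lambda c,r:(389.5-r/2.75,180+(c-398)/2.75)
go("w1",[w(78,60),w(290,63)],[w(90,570),w(275,570)])
go("top0",[t(473,33),t(573,40)],[t(470,490),t(558,490)])
p,d,K,T=load("top0")
rm=(mask(p,0,6,120,60)|mask(p,172,180,120,60)); rm[:205]=0; rm[240:]=0; rm[:,:180]=0; rm[:,205:]=0
y,x=np.nonzero(rm); print("red px",x.mean(),y.mean(),ray([[x.mean(),y.mean()]],K,T,.128))
for n,c in(("green",(35,85)),):
    g=mask(p,*c,80,40); g[:170]=0; g[200:]=0; g[:,:190]=0; g[:,220:]=0; y,x=np.nonzero(g); print(x.mean(),y.mean(),cloud(g,d,K,T).mean(0))
E
```

```text
w1 end [[ 0.6382 -0.1181  0.1508]
 [ 0.5789 -0.1166  0.1508]] w 0.05929491549860411 low [[0.6459 0.0525 0.0956]
 [0.5821 0.0534 0.0953]]
 yaw uphill -91.84497102765397 mid [ 0.6085 -0.1174  0.1508] [0.614  0.0529 0.0955]
-92.59539905339462
-91.09118490788985
top0 end [[ 0.6396 -0.1142  0.1508]
 [ 0.5756 -0.1109  0.1508]] w 0.0640812327163076 low [[0.6476 0.1965 0.0504]
 [0.5856 0.1936 0.0513]]
 yaw uphill -91.67150779043111 mid [ 0.6076 -0.1125  0.1508] [0.6166 0.1951 0.0509]
-91.47785378089365
-91.86906490274242
red px 192.53960396039605 223.35643564356437 [[0.60480218 0.21281486 0.128     ]]
203.6875 185.1875 [0.67839816 0.20119222 0.10457774]
```

```bash
python3 -m crank '0 0 0 1.1;-40 -2 20 0;-40 -2 20 0;-40 -2 20 0;-40 -2 20 0;-40 -2 20 0;-40 -2 20 0;-38 -1 20 0;0 0 20 0;0 0 0 0;0 0 0 0'
cat >> st.py <<'E'
yw=np.radians(-91.8); U=np.array([np.cos(yw),np.sin(yw),0]); S,Cc=np.sin(np.radians(18)),np.cos(np.radians(18))
LX=U*Cc+np.array([0,0,S]); LZ=-U*S+np.array([0,0,Cc]); LY=np.cross(LZ,LX); O=np.array([.6173,.179,.055])
def lane(p): q=np.array(p)-O; return np.round([q@LX*1000,q@LY*1000,q@LZ*1000],1)
def world(x,y,z): return O+(x*LX+y*LY+z*LZ)/1000
E
python3 - <<'E'
from st import *
p,M,o=pose(); tip=p+M[:,2]*.019; print(p,"tip lane",lane(tip),o["contact_force"])
for z in(100,45,30): print(z,to(world(-16,0,z)-M[:,2]*.019,-91.8))
E
```

```text
t: 3.95
tool_pos: [0.6189, 0.2267, 0.2375]
tool_rot: [-0.697, 0.717, -0.0, -0.0]
contact_force: [0.3, -0.3, 0.2]
gripper_width: 0.0006
gripper_force: 0.0
[0.6188534  0.2267232  0.23748571] tip lane [5.100e+00 1.000e-01 1.702e+02] [ 0.31000258 -0.27668213  0.17280788]
100 (array([ 1.6,  0.1, 73.3]), np.float64(0.11133895281793116), 'yaw', np.float64(-91.68866104718207))
45 (array([1.850e+01, 1.000e-01, 1.256e+02]), np.float64(0.11133895281793116), 'yaw', np.float64(-91.68866104718207))
30 (array([2.310e+01, 1.000e-01, 1.399e+02]), np.float64(0.11133895281793116), 'yaw', np.float64(-91.68866104718207))
```

```bash
python3 -m crank '0 0 25 0;0 0 25 0;1.5 0 23 0;3 0 9.5 0;3 0 9.5 0;3 0 9.5 0;3 0 9.5 0;3 0 9.5 0;3 0 9.5 0'; python3 -m crank '1 0 3 0;1 0 3 0;1 0 3 0;0 0 0 0'
python3 - <<'E'
from st import *
p,M,o=pose(); print("tip lane",lane(p+M[:,2]*.019),o["contact_force"])
E
```

```text
t: 4.85
tool_pos: [0.6186, 0.2075, 0.1074]
tool_rot: [-0.697, 0.717, -0.0, 0.001]
contact_force: [-0.6, 0.1, 2.2]
gripper_width: 0.0005
gripper_force: 1.2
t: 5.25
tool_pos: [0.6181, 0.2046, 0.0981]
tool_rot: [-0.697, 0.717, -0.0, 0.0]
contact_force: [-0.4, 0.5, 2.3]
gripper_width: 0.0005
gripper_force: 1.3
tip lane [-16.9  -0.   30.8] [-0.43871366  0.45083018  2.25563511]
```

```bash
python3 -m crank '.5 0 1.5 0;0 0 0 0'|grep -A2 pos; python3 -m crank '.5 0 1.5 0;0 0 0 0'|grep -A2 pos;python3 -m crank '.5 0 1.5 0;0 0 0 0'|grep -A2 pos
```

```text
tool_pos: [0.6182, 0.2042, 0.0968]
tool_rot: [-0.697, 0.717, -0.0, 0.0]
contact_force: [0.1, 0.6, 3.6]
tool_pos: [0.618, 0.2036, 0.0951]
tool_rot: [-0.697, 0.717, -0.0, 0.0]
contact_force: [0.1, 0.8, 3.1]
tool_pos: [0.6179, 0.203, 0.0935]
tool_rot: [-0.697, 0.717, 0.0, -0.0]
contact_force: [-0.3, 0.2, 3.3]
```

```bash
for i in 1; do python3 -m crank '.5 0 1.5 0;0 0 0 0'|grep force:; done; python3 -m crank '.5 0 1.5 0;0 0 0 0'|grep force:;python3 -m crank '.5 0 1.5 0;0 0 0 0'|grep -A2 pos; python3 - <<'E'
from st import *
p,M,o=pose(); print("tip lane",lane(p+M[:,2]*.019)); q,_=cams.snapshot("side"); cv2.imwrite("pics/s2.png",cv2.resize(q[230:370,160:320],None,fx=4,fy=4))
E
```

```text
contact_force: [0.0, 0.0, 2.5]
gripper_force: 1.4
contact_force: [-0.1, 0.1, 3.0]
gripper_force: 1.5
tool_pos: [0.6179, 0.2015, 0.089]
tool_rot: [-0.697, 0.717, 0.0, -0.0]
contact_force: [-0.4, -0.2, 3.8]
tip lane [-16.8  -0.1  21.2]
```

View pics/s2.png

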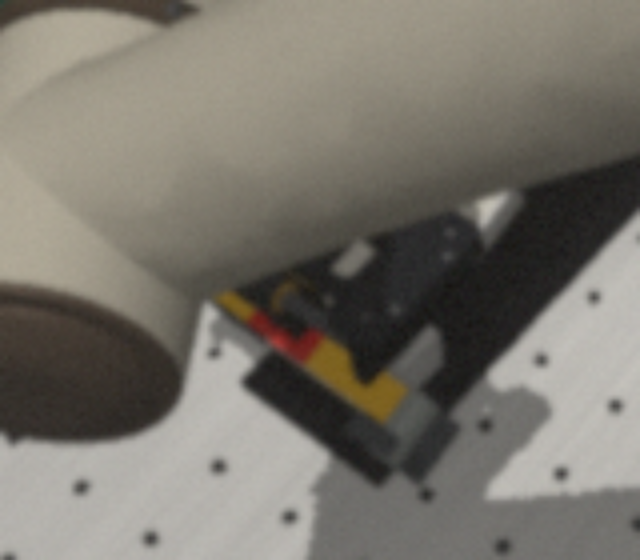

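The bar now looks nearly level, with the red patch at crop (290,335). The gripper body hides the fingertip, so I'll project the expected points to check where it is.

```bash
python3 - <<'E'
from st import *
from load import load
_,_,K,T=load("side0")
def pr(w): c=np.linalg.inv(T)@np.r_[w,1]; u=K@c[:3]/c[2]; return np.round([(u[0]-160)*4,(u[1]-230)*4])
p,M,o=pose(); tip=p+M[:,2]*.019
print("tip",pr(tip),"tip uphill edge",pr(tip+M[:,0]*.0095),"downhill",pr(tip-M[:,0]*.0095))
for n,q in dict(padc=(-10,0,34),pad_dn=(-20,0,34),pad_up=(0,0,34),patch_free=(-20,18,34),patch_piv=(-20,-18,34),pivend=(-20,-70,34),freeend=(-20,50,34)).items(): print(n,pr(world(*q)))
E
```

```text
tip [308. 360.] tip uphill edge [321. 347.] downhill [295. 373.]
padc [308. 342.]
pad_dn [296. 358.]
pad_up [320. 325.]
patch_free [269. 339.]
patch_piv [322. 377.]
pivend [401. 433.]
freeend [224. 307.]
```

```bash
python3 - <<'E'
from st import *
print(r.tcp_to_tips)
for n in("side","top"):
    q,d=cams.snapshot(n); C=cams.camera_params(n); K,T=C["intrinsics"],C["cam_to_world"]
    for nm,m in(("red",mask(q,0,6,120,50)|mask(q,172,180,120,50)),("yellow",mask(q,18,32,120,50))):
        P=cloud(m,d,K,T); k=(abs(P[:,0]-.62)<.1)&(abs(P[:,1]-.2)<.05); P=P[k]
        if len(P): L=np.array([lane(a) for a in P]); print(n,nm,len(P),np.percentile(L,[5,50,95],axis=0))
    cv2.imwrite(f"pics/{n}3.png",q)
E
```

```text
0.019
side red 95 [[-20.63 -12.06  52.44]
 [-16.2   -2.8   57.6 ]
 [ -7.54  17.43  68.86]]
side yellow 264 [[-20.585 -81.455  37.3  ]
 [-14.8   -34.75   46.55 ]
 [ -4.215  30.94  149.36 ]]
top yellow 109 [[-21.08 -60.16  -4.3 ]
 [ -3.2  -43.7   45.2 ]
 [ 52.76   2.6  158.4 ]]
```

```bash
python3 - <<'E'
import cv2
q=cv2.imread("pics/side3.png"); cv2.imwrite("pics/side3z.png",cv2.convertScaleAbs(cv2.resize(q[280:355,200:300],None,fx=8,fy=8,interpolation=cv2.INTER_CUBIC),alpha=1.6,beta=20))
E
```

```text
(no output)
```

View pics/side3z.png

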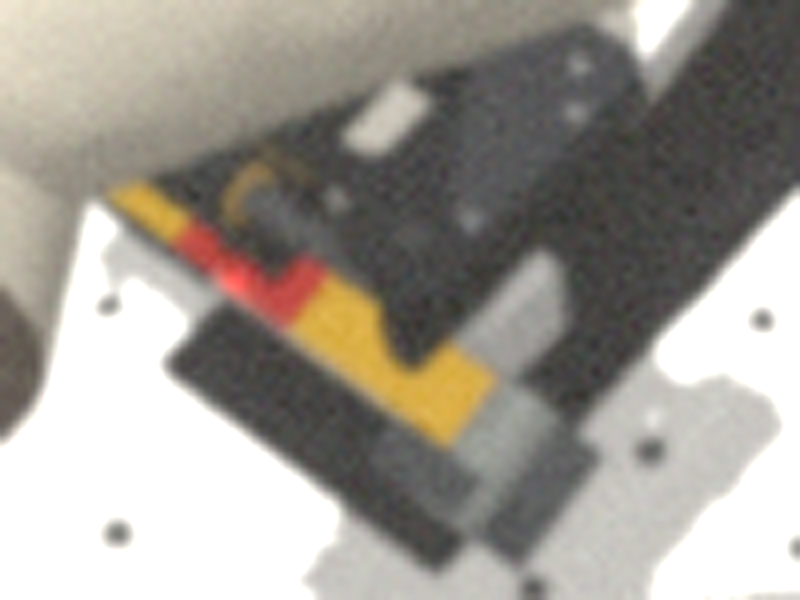

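The finger rests on the red patch at zoom (275,270), and the bar looks nearly level. The side view shows a few pixels of offset, so I'll keep pressing in small steps and watch the force.

```bash
f(){ grep -E "pos|contact"; }; python3 -m crank '.5 0 1.5 0;0 0 0 0'|f; python3 -m crank '.5 0 1.5 0;0 0 0 0'|f; python3 - <<'E'
from st import *
from load import load
for n in("side0","top0"):
    p,d,K,T=load(n)
    for nm,a,b in(("blue",100,125),("orange",7,16)):
        m=mask(p,a,b).copy()
        if n=="side0": m[:170]=0;m[290:]=0;m[:,:330]=0;m[:,450:]=0
        else: m[:, :380]=0; m[400:]=0
        m=cv2.morphologyEx(big(m).astype(np.uint8),cv2.MORPH_CLOSE,np.ones((15,15)))>0
        P=cloud(m,d,K,T); P=P[abs(P[:,2]-.055)<.004]; print(n,nm,rect(P),np.median(P[:,2]))
E
```

```text
tool_pos: [0.6179, 0.201, 0.0875]
contact_force: [0.4, -0.5, 3.3]
tool_pos: [0.6179, 0.2005, 0.086]
contact_force: [1.0, 0.3, 2.3]
side0 blue (array([ 623.6, -305.4]), 99.2, 49.5, -6.7) 0.05498188754039157
side0 orange (array([ 425.7, -184.1]), 99.0, 52.1, -0.8) 0.055180316316514266
top0 blue (array([ 622.3, -307. ]), 98.0, 50.1, -8.8) 0.05447973547940865
top0 orange (array([ 424.7, -183.4]), 98.7, 50.5, -0.5) 0.05477637922678702
```

```bash
python3 - <<'E'
from st import *
q,d=cams.snapshot("side"); C=cams.camera_params("side"); K,T=C["intrinsics"],C["cam_to_world"]
red=mask(q,0,6,120,50)|mask(q,172,180,120,50); red[:290]=0;red[345:]=0;red[:,:210]=0;red[:,260:]=0
yel=mask(q,16,34,110,50); yel[:290]=0;yel[345:]=0;yel[:,:205]=0;yel[:,270:]=0
for nm,m in(("red",red),("yel",yel)):
    P=cloud(m,d,K,T); L=np.array([lane(a) for a in P]); k=L[:,2]<90; L=L[k]
    for y0 in range(-80,60,10):
        s=L[(L[:,1]>=y0)&(L[:,1]<y0+10)]
        if len(s)>2: print(nm,y0,len(s),"zmax/med",s[:,2].max(),np.median(s[:,2]),"x",s[:,0].min(),s[:,0].max())
m=np.zeros(d.shape,bool); m[300:318,226:244]=1
for v in range(300,326,2): print(v,[tuple(lane(cloud((lambda z:(z.__setitem__((v,u),True),z)[1])(np.zeros(d.shape,bool)),d,K,T)[0]).astype(int)) if d[v,u]>0 else None for u in(230,234,238)])
E
```

```text
red -20 6 zmax/med 55.3 50.8 x -20.2 -8.1
red -10 37 zmax/med 65.6 52.0 x -21.0 -5.0
red 0 25 zmax/med 65.6 55.3 x -21.2 -13.4
red 10 19 zmax/med 62.7 58.0 x -20.8 -14.2
yel -60 50 zmax/med 42.3 37.650000000000006 x -21.7 -2.0
yel -50 39 zmax/med 44.7 40.2 x -21.5 -2.0
yel -40 31 zmax/med 48.1 43.9 x -21.4 1.1
yel -30 48 zmax/med 49.8 46.3 x -21.6 3.3
yel -20 30 zmax/med 52.3 48.45 x -21.5 -5.1
yel 20 12 zmax/med 64.9 60.2 x -20.2 -14.4
yel 30 17 zmax/med 66.5 62.2 x -21.0 -14.6
300 [(np.int64(-2), np.int64(-31), np.int64(154)), (np.int64(2), np.int64(-36), np.int64(153)), (np.int64(4), np.int64(-51), np.int64(170))]
302 [(np.int64(-4), np.int64(-33), np.int64(153)), (np.int64(0), np.int64(-34), np.int64(144)), (np.int64(2), np.int64(-47), np.int64(157))]
304 [(np.int64(-7), np.int64(-35), np.int64(153)), (np.int64(-3), np.int64(-36), np.int64(144)), (np.int64(6), np.int64(-9), np.int64(79))]
306 [(np.int64(-9), np.int64(-34), np.int64(146)), (np.int64(-6), np.int64(-41), np.int64(149)), (np.int64(3), np.int64(-9), np.int64(73))]
308 [(np.int64(-12), np.int64(-33), np.int64(140)), (n
[... 511 characters left out ...]
[(np.int64(-19), np.int64(2), np.int64(52)), (np.int64(-15), np.int64(-9), np.int64(61)), (np.int64(-10), np.int64(-10), np.int64(48))]
318 [(np.int64(-20), np.int64(25), np.int64(1)), (np.int64(-18), np.int64(-6), np.int64(51)), (np.int64(-13), np.int64(-12), np.int64(49))]
320 [(np.int64(-22), np.int64(44), np.int64(-42)), (np.int64(-21), np.int64(-8), np.int64(49)), (np.int64(-16), np.int64(-15), np.int64(48))]
322 [(np.int64(-25), np.int64(40), np.int64(-40)), (np.int64(-20), np.int64(34), np.int64(-43)), (np.int64(-20), np.int64(-17), np.int64(47))]
324 [(np.int64(-29), np.int64(37), np.int64(-39)), (np.int64(-24), np.int64(29), np.int64(-38)), (np.int64(-21), np.int64(2), np.int64(1))]
```

```bash
python3 - <<'E'
from st import *
q,d=cams.snapshot("side"); C=cams.camera_params("side"); K,T=C["intrinsics"],C["cam_to_world"]
p,M,o=pose(); print(p, o["joints"])
m=np.zeros(d.shape,bool); m[290:330,205:285]=1
P=cloud(m,d,K,T); Q=(P-p)@M*1000; k=(Q[:,2]>-140)&(abs(Q[:,0])<60)&(abs(Q[:,1])<110)&(P[:,2]>.1)
h=cv2.cvtColor(q,cv2.COLOR_BGR2HSV)[m&(d>0)]; k&=~((h[:,1]>110)&(h[:,2]>50))
Q=Q[k]
for z0 in range(-130,30,10):
    s=Q[(Q[:,2]>=z0)&(Q[:,2]<z0+10)]
    if len(s): print("tool z",z0,len(s),"x",s[:,0].min().round(),s[:,0].max().round(),"y",s[:,1].min().round(),s[:,1].max().round())
w,_=cams.snapshot("wrist"); cv2.imwrite("pics/w4.png",w)
E
```

```text
[0.61786012 0.20054386 0.08610063] [ 5.62394826e-01  5.20954163e-01 -7.74148025e-02 -1.75259530e-05
 -9.72543023e-01 -5.91053381e-01]
tool z -130 122 x -39.0 34.0 y 37.0 95.0
tool z -120 118 x -39.0 35.0 y 21.0 94.0
tool z -110 128 x -40.0 28.0 y 12.0 88.0
tool z -100 98 x -38.0 35.0 y 31.0 88.0
tool z -90 3 x 9.0 26.0 y 28.0 85.0
tool z -60 19 x -4.0 45.0 y 11.0 23.0
tool z -50 9 x -12.0 7.0 y 7.0 11.0
tool z -40 21 x -12.0 9.0 y -1.0 10.0
tool z -30 13 x -18.0 10.0 y -39.0 9.0
tool z -20 1 x -17.0 -17.0 y -7.0 -7.0
```

View pics/w4.png

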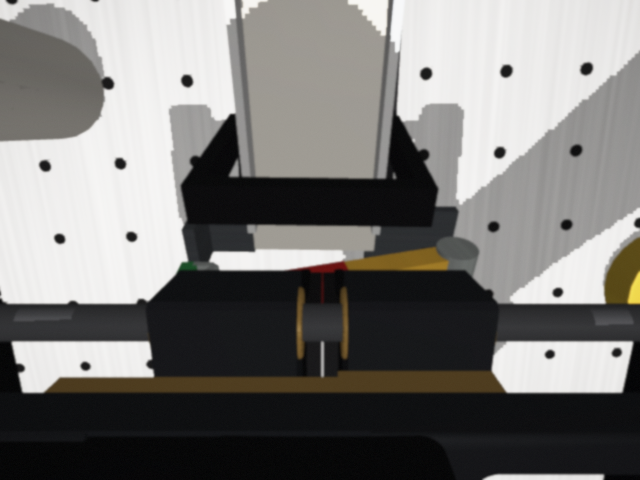

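The wrist view shows the upper bridge at (310,200) and the bar still tilted behind the gripper. The side depth puts the whole gripper about 38 mm above its reported height, so I'll check that against the bench as seen by the wrist camera.

```bash
python3 - <<'E'
from st import *
from load import load
p,d,K,T=load("w1"); m=np.zeros(d.shape,bool); m[10:260,50:200]=1
P=cloud(m,d,K,T); print("w1 bench z",np.percentile(P[:,2],[25,50,75]))
C=cams.camera_params("wrist"); q,d=cams.snapshot("wrist"); m=np.zeros(d.shape,bool); m[20:280,500:600]=1
P=cloud(m,d,C["intrinsics"],C["cam_to_world"]); print("now bench z",np.percentile(P[:,2],[25,50,75]),C["cam_to_world"][:3,3])
pp,M,o=pose(); print((M.T@(C["cam_to_world"][:3,3]-pp)).round(4), "bridge",)
E
```

```text
w1 bench z [-0.00126228 -0.00032231  0.00046022]
now bench z [-0.00026896  0.00019926  0.00066345] [0.61569503 0.13102998 0.26881684]
[ 0.0696  0.0002 -0.1827] bridge
```

Everything fits a gripper that sits 38 mm higher than reported, with the real tips about 19 mm behind the reported TCP. I'll confirm with the wrist depth at the finger, then use that figure.

```bash
sed -i 's/^def to/TIP=-.019  # true tips in tool z (seen)\ndef to/' st.py; python3 - <<'E'
from st import *
C=cams.camera_params("wrist"); q,d=cams.snapshot("wrist"); T=C["cam_to_world"]; p,M,o=pose()
m=np.zeros(d.shape,bool); m[240:300,310:334]=1
Q=(cloud(m,d,C["intrinsics"],T)-p)@M*1000
v=np.nonzero(m&(d>0))[0]
for a in range(240,300,5):
    s=Q[(v>=a)&(v<a+5)]
    if len(s): print(a,np.median(s,axis=0).round(1))
tip=p+M[:,2]*TIP; print("tip lane",lane(tip)); 
for z in(45,36,30): print(z,to(world(-15,0,z)-M[:,2]*TIP))
E
```

```text
240 [ 7.6  0.  35.7]
245 [ 4.2  0.  36.7]
250 [-14.2   0.4  86.1]
255 [-17.7   0.   86. ]
260 [-20.5   0.3  85.8]
265 [ 8.6 -0.2 -9.7]
270 [ 10.   -0.1 -20.6]
275 [ 10.2   0.1 -26.4]
280 [ 10.2   0.1 -31.8]
285 [ 10.2   0.1 -37.1]
290 [ 10.2   0.3 -42.2]
295 [ 10.1   0.1 -46.5]
tip lane [-5.  -0.2 54.4]
45 (array([-6.6, -0.2, 12. ]), None, 'yaw', np.float64(-91.63357176670799))
36 (array([-3.8, -0.2, 20.5]), None, 'yaw', np.float64(-91.63357176670799))
30 (array([-1.9, -0.2, 26.2]), None, 'yaw', np.float64(-91.63357176670799))
```

```bash
f(){ grep -E "pos|contact"; }; python3 -m crank '-7 0 6 0;0 0 6 0;1 0 3 0;1 0 3 0;0 0 0 0'|f; python3 -m crank '.5 0 1.5 0;0 0 0 0'|f; python3 -m crank '.5 0 1.5 0;0 0 0 0'|f; python3 -m crank '.5 0 1.5 0;0 0 0 0'|f
```

```text
tool_pos: [0.6184, 0.206, 0.0679]
contact_force: [0.8, 2.3, 3.5]
tool_pos: [0.618, 0.2052, 0.0665]
contact_force: [1.5, 1.4, 2.8]
tool_pos: [0.6181, 0.2048, 0.0652]
contact_force: [1.6, 1.5, 3.9]
tool_pos: [0.6182, 0.2042, 0.0637]
contact_force: [2.1, 2.3, 4.1]
```

```bash
f(){ grep -E "pos|contact"; }; python3 -m crank '.5 0 1.5 0;0 0 0 0'|f; python3 -m crank '.5 0 1.5 0;0 0 0 0'|f; python3 -m crank '.5 0 1.5 0;0 0 0 0'|f; python3 -m crank '.3 0 1 0;0 0 0 0'|f
```

```text
tool_pos: [0.6182, 0.2037, 0.0621]
contact_force: [2.1, 3.1, 4.6]
tool_pos: [0.6182, 0.2032, 0.0606]
contact_force: [2.0, 3.1, 3.4]
tool_pos: [0.6183, 0.203, 0.0599]
contact_force: [2.1, 3.6, 7.1]
tool_pos: [0.6184, 0.203, 0.0597]
contact_force: [-0.5, 4.4, 10.8]
```

```bash
f(){ grep -E "pos|contact"; }; python3 -m crank '.3 0 1 0;0 0 0 0'|f; python3 -m crank '.3 0 1 0;0 0 0 0'|f; python3 -m crank '.3 0 1 0;0 0 0 0'|f; python3 - <<'E'
from st import *
p,M,o=pose(); print("tip lane",lane(p+M[:,2]*TIP))
q,d=cams.snapshot("side"); C=cams.camera_params("side"); K,T=C["intrinsics"],C["cam_to_world"]
yel=mask(q,16,34,110,50)|mask(q,0,6,120,50); yel[:290]=0;yel[345:]=0;yel[:,:205]=0;yel[:,270:]=0
L=np.array([lane(a) for a in cloud(yel,d,K,T)])
for y0 in range(-80,60,15):
    s=L[(L[:,1]>=y0)&(L[:,1]<y0+15)]; s=s[(s[:,2]<60)&(s[:,0]>-19)]
    if len(s)>3: print(y0,len(s),np.median(s[:,2]))
E
```

```text
tool_pos: [0.6185, 0.2029, 0.0595]
contact_force: [-2.1, 4.6, 12.8]
tool_pos: [0.6186, 0.2029, 0.0593]
contact_force: [-3.0, 4.2, 15.7]
tool_pos: [0.6187, 0.2029, 0.0592]
contact_force: [-5.2, 5.4, 18.8]
tip lane [-15.5   0.5  29.4]
-35 7 30.7
-20 7 28.8
```

```bash
python3 -m crank '-1 0 -5 0;-3 0 -10 0;-3 0 -10 0;-6 0 -20 0;0 0 -40 0;0 0 -50 0;0 0 -50 0;30 0 -30 0;0 0 0 0' 0|grep -E "pos|contact"; python3 - <<'E'
from st import *
q,d=cams.snapshot("side"); C=cams.camera_params("side"); K,T=C["intrinsics"],C["cam_to_world"]
red=mask(q,0,6,120,50)|mask(q,172,180,120,50)
for nm,m in(("red",red),("yel",mask(q,16,34,110,50))):
    m[:290]=0;m[345:]=0;m[:,:205]=0;m[:,270:]=0
    P=cloud(m,d,K,T)
    if len(P)==0: print("hidden"); continue
    L=np.array([lane(a) for a in P])
    for y0 in range(-80,60,15):
        s=L[(L[:,1]>=y0)&(L[:,1]<y0+15)&(L[:,0]>-19)&(L[:,0]<3)]
        if len(s)>3: print(nm,y0,len(s),np.median(s[:,2]))
E
```

```text
tool_pos: [0.6183, 0.182, 0.2757]
contact_force: [0.1, -0.3, 0.2]
red -20 9 35.8
red -5 62 35.9
red 10 60 35.7
yel -65 31 34.8
yel -50 64 35.0
yel -35 62 35.2
yel -20 42 34.7
yel 25 49 36.1
yel 40 49 34.9
yel 55 7 6.8
```

The bar now lies flat at lane z ≈ 35, so the catch holds it. On to the blue case.

```bash
python3 -m crank '48.5 0 0 0;48.5 0 0 0;48.5 0 0 0;48.5 0 0 0;48.5 0 0 0;48.5 0 0 0;48.5 0 0 0;48.5 0 0 0;48.5 0 0 0;48.5 0 0 0;0 0 0 0' 0|grep pos;python3 -m crank '0 0 0 -8.4;0 0 0 -8.4;0 0 0 -8.4;0 0 0 -8.4;0 0 0 -8.4;0 0 0 -8.4;0 0 0 -8.4;0 0 0 -8.4;0 0 0 -8.4;0 0 0 -8.4;0 0 0 0;0 0 0 0'|grep pos
python3 - <<'E'
from st import *
print(to([.623,-.306,.006],-7.8),pose()[2]["joints"][5])
C=cams.camera_params("wrist"); q,d=cams.snapshot("wrist"); b=cv2.morphologyEx(big(mask(q,100,125)).astype(np.uint8),cv2.MORPH_CLOSE,np.ones((31,31)))>0
P=cloud(b,d,C["intrinsics"],C["cam_to_world"]); P=P[abs(P[:,2]-.055)<.005]; print(rect(P),np.median(P[:,2]))
E
```

```text
tool_pos: [0.6009, -0.305, 0.2657]
tool_pos: [0.6029, -0.2996, 0.2684]
(array([ 21.8,   3.9, 262.3]), np.float64(0.0031435963206263295), 'yaw', np.float64(-7.796856403679368)) 1.656536353319425
(array([ 624.3, -310.6]), 98.5, 48.8, -8.4) 0.05500039201737378
```

```bash
python3 -m crank '7 2 40 0.3;7 2 40 0.3;8 1.5 40 0;0 0 40 0;0 0 40 0;0 0 25 0;0 0 20 0;0 0 12 0;0 0 5 0;0 0 0 0;0 0 0 0'|grep -E "pos|cont"; python3 - <<'E'
from st import *
print(to([.6235,-.3075,.006],-8.1))
E
```

```text
tool_pos: [0.6255, -0.3092, 0.0094]
contact_force: [-0.6, 0.4, 0.9]
(array([-2.2, -1.4,  3.4]), np.float64(-0.14248034788919028), 'yaw', np.float64(-8.242480347889186))
```

```bash
python3 -m crank '-2 -1 3 0;0 0 0 0' 0|grep -E "pos|cont"; python3 -m crank '0 0 0 0;0 0 0 0;0 0 0 0;0 0 0 0;0 0 0 0;0 0 0 0;0 0 0 0;0 0 0 0' 1; python3 -m crank '0 0 -20 0;0 0 -40 0;0 0 -45 0;0 0 -45 0;0 0 -45 0;0 0 -45 0;0 0 0 0'; python3 - <<'E'
from st import *
print(to(world(225,0,0)+[0,0,.2],-91.8))
E
```

```text
tool_pos: [0.6227, -0.3074, 0.0057]
contact_force: [-0.9, 0.2, -0.8]
t: 15.2
tool_pos: [0.6228, -0.3078, 0.0052]
tool_rot: [0.997, -0.072, 0.0, 0.0]
contact_force: [-1.3, 0.1, -1.1]
gripper_width: 0.0499
gripper_force: 30.0
t: 15.9
tool_pos: [0.6257, -0.3091, 0.2539]
tool_rot: [0.997, -0.072, 0.007, 0.002]
contact_force: [1.2, -0.3, -1.3]
gripper_width: 0.0497
gripper_force: 30.0
(array([ -53.1, -269. ,  -72.4]), np.float64(83.59973585091291), 'yaw', np.float64(-8.200264149087083))
```

```bash
python3 -m crank '0 0 0 8.36;0 0 0 8.36;0 0 0 8.36;0 0 0 8.36;0 0 0 8.36;0 0 0 8.36;0 0 0 8.36;0 0 0 8.36;0 0 0 8.36;0 0 0 8.36;0 0 0 0;0 0 0 0'|grep -E "pos|width"; python3 - <<'E'
from st import *
t=world(225,0,43)-[0,0,.038]; print(t,to(t+[0,0,.045],-91.8))
# check lane centre from w4 edges
M=R.from_euler('z',-91.63,degrees=True).as_matrix()@np.diag([1,-1,-1]); 
p,M0,o=pose(); C=cams.camera_params("wrist"); K=C["intrinsics"]; T=np.eye(4); T[:3,:3]=M@(M0.T@C["cam_to_world"][:3,:3]); T[:3,3]=[.6157,.1310,.2688]
g=cv2.cvtColor(cv2.imread("pics/w4.png"),cv2.COLOR_BGR2GRAY).astype(int)
for v in(60,90,120,150): print(v,list(g[v,225:262:2]),list(g[v,368:405:2]))
for a,b in(((240,50),(390,50)),((250,150),(377,150))):
    z=np.array([.08])
    for i in range(20):
        B=np.vstack([ray([q],K,T,z[0]) for q in(a,b)]); z=np.array([lambda y:.055+(.179-y)*np.tan(np.radians(18))][0](B[:,1].mean())).reshape(1)
    print(B, [lane(x) for x in B])
E
```

```text
tool_pos: [0.6225, -0.3073, 0.2441]
gripper_width: 0.0496
[ 0.61099586 -0.02160095  0.12742425] (array([-285.2,   19.6,   72. ]), np.float64(0.1356849798883104), 'yaw', np.float64(-91.66431502011169))
60 [np.int64(241), np.int64(241), np.int64(222), np.int64(158), np.int64(147), np.int64(147), np.int64(145), np.int64(129), np.int64(102), np.int64(100), np.int64(119), np.int64(148), np.int64(153), np.int64(154), np.int64(153), np.int64(153), np.int64(153), np.int64(153), np.int64(153)] [np.int64(155), np.int64(155), np.int64(155), np.int64(155), np.int64(155), np.int64(154), np.int64(154), np.int64(147), np.int64(101), np.int64(91), np.int64(126), np.int64(151), np.int64(150), np.int64(150), np.int64(146), np.int64(116), np.int64(200), np.int64(236), np.int64(236)]
90 [np.int64(242), np.int64(242), np.int64(242), np.int64(238), np.int64(192), np.int64(149), np.int64(148), np.int64(147), np.int64(142), np.int64(111), np.int64(102), np.int64(110), np.int64(146), np.int64(154), np.int64(155), np.int64(154), np.int64(153), np.int64(155), np.int64(154)] [np.int64(154), np.int64(155), np.in
[... 923 characters left out ...]
 np.int64(149), np.int64(151), np.int64(149), np.int64(136), np.int64(107), np.int64(105), np.int64(131), np.int64(153), np.int64(156), np.int64(155), np.int64(155)] [np.int64(154), np.int64(156), np.int64(156), np.int64(148), np.int64(106), np.int64(101), np.int64(136), np.int64(151), np.int64(152), np.int64(150), np.int64(106), np.int64(21), np.int64(7), np.int64(9), np.int64(6), np.int64(8), np.int64(9), np.int64(10), np.int64(10)]
[[0.64999754 0.09727629 0.08125952]
 [0.58534142 0.09908675 0.08125952]] [array([84.8, 35.2,  0.1]), array([ 85. , -29.4,  -0. ])]
[[0.6512572  0.14022852 0.06731208]
 [0.58880381 0.14198608 0.06731208]] [array([39.6, 35.2,  0.1]), array([ 39.8, -27.3,   0. ])]
```

```bash
python3 - <<'E'
from st import *
M=R.from_euler('z',-91.63,degrees=True).as_matrix()@np.diag([1,-1,-1]); 
p,M0,o=pose(); C=cams.camera_params("wrist"); K=C["intrinsics"]; T=np.eye(4); T[:3,:3]=M@(M0.T@C["cam_to_world"][:3,:3]); T[:3,3]=[.6157,.1310,.2688]
c=[]
for v,a,b in((60,246.5,382.5),(90,248.8,379.7),(120,251.3,376.7),(150,254,374)):
    z=.08
    for i in range(20): B=ray([(a,v),(b,v)],K,T,z); z=.055+(.179-B[:,1].mean())*np.tan(np.radians(18))
    l=[lane(x) for x in B]; print(l[0],l[1],(l[0][1]+l[1][1])/2); c.append(B.mean(0))
v=c[0]-c[-1]; print(c[0],np.degrees(np.arctan2(v[1],v[0])))
E
```

```text
[80.8 32.8  0.1] [ 81.  -26.5  -0. ] 3.1499999999999986
[68.2 33.   0.1] [ 68.4 -26.3  -0. ] 3.3499999999999996
[54.5 33.2  0.1] [ 54.7 -26.   -0. ] 3.6000000000000014
[39.7 33.2  0.1] [ 39.8 -25.8  -0. ] 3.700000000000001
[0.61803228 0.10198701 0.08002304] -92.56486489224321
```

```bash
sed -i 's/-91\.8)/-92.5)/; s/\[\.6173,\.179,\.055\]/[.6214,.178,.055]/' st.py; python3 - <<'E'
from st import *
t=world(225,0,43)-[0,0,.038]; print(t,to(t+[0,0,.045],-92.5))
E
```

```text
[ 0.61264559 -0.02250896  0.12742425] (array([-284.4,   18. ,   72. ]), np.float64(0.8356849798883133), 'yaw', np.float64(-91.66431502011169))
```

```bash
python3 -m crank '0 0 0 0.8;-40 2 0 0;-40 2 0 0;-40 2 0 0;-40 2 0 0;-40 2 0 0;-40 2 0 0;-40 2 0 0;0 0 0 0;0 0 20 0;0 0 20 0;0 0 0 0'|grep -E "pos|width"; python3 - <<'E'
from st import *
t=world(225,0,43)-[0,0,.038]; print(to(t,-92.5))
E
```

```text
tool_pos: [0.6195, -0.0276, 0.2019]
gripper_width: 0.0497
(array([-4.9,  6.5, 74.5]), np.float64(-0.1346998119760201), 'yaw', np.float64(-92.63469981197602))
```

```bash
python3 -m crank '-5 6.5 15 0;0 0 15 0;0 0 10 0;0 0 5 0;0 0 0 0'|grep -E "pos|cont"; python3 - <<'E'
from st import *
t=world(225,0,43)-[0,0,.038]; print(to(t,-92.5))
E
```

```text
tool_pos: [0.6154, -0.0223, 0.1599]
contact_force: [0.3, 1.1, -2.6]
(array([ 0.3,  2.8, 32.5]), np.float64(-0.14366527641521998), 'yaw', np.float64(-92.64366527641522))
```

```bash
f(){ grep -E "pos|cont"; }; python3 -m crank '0 2.8 5 0;0 0 4 0;0 0 0 0'|f; python3 -m crank '0 0 3 0;0 0 0 0'|f; python3 -m crank '0 0 3 0;0 0 0 0'|f; python3 - <<'E'
from st import *
t=world(225,0,43)-[0,0,.038]; print(to(t,-92.5))
E
```

```text
tool_pos: [0.6122, -0.0219, 0.1507]
contact_force: [-0.1, 0.6, -1.5]
tool_pos: [0.6124, -0.0218, 0.1479]
contact_force: [-0.5, -0.1, -1.2]
tool_pos: [0.6124, -0.0218, 0.1447]
contact_force: [-0.9, 0.3, -2.3]
(array([ 0.7, -0.3, 17.3]), np.float64(-0.13842129367705525), 'yaw', np.float64(-92.63842129367706))
```

Aligned. I press down in small steps so the case pivots in the grip.

```bash
f(){ grep -E "pos|cont"; }; python3 -m crank '0 0 2 0;0 0 2 0;0 0 0 0'|f; python3 -m crank '0 0 2 0;0 0 2 0;0 0 0 0'|f; python3 -m crank '0 0 2 0;0 0 2 0;0 0 0 0'|f;
```

```text
tool_pos: [0.6131, -0.0216, 0.1418]
contact_force: [-0.3, 1.4, 0.5]
tool_pos: [0.6136, -0.0213, 0.1378]
contact_force: [1.0, 3.4, 4.9]
tool_pos: [0.6125, -0.0219, 0.1326]
contact_force: [0.3, 2.8, 2.8]
```

```bash
f(){ grep -E "pos|cont"; }; python3 -m crank '0 0 2 0;0 0 1 0;0 0 0 0'|f; python3 -m crank '0 0 1.5 0;0 0 0 0'|f; python3 - <<'E'
from st import *
q,d=cams.snapshot("side"); C=cams.camera_params("side"); cv2.imwrite("pics/s5.png",q)
m=big(mask(q,100,125)); P=cloud(m,d,C["intrinsics"],C["cam_to_world"]); L=np.array([lane(a) for a in P])
print(len(L),np.percentile(L,[2,50,98],axis=0))
top=L[L[:,1]<-20]; s=L[(L[:,2]>30)]; print(np.polyfit(s[:,0],s[:,2],1))
for x in range(165,290,15):
    k=L[(L[:,0]>=x)&(L[:,0]<x+15)]
    if len(k)>3: print(x,len(k),k[:,2].min(),k[:,2].max())
E
```

```text
tool_pos: [0.6123, -0.022, 0.1297]
contact_force: [1.4, 1.3, 1.6]
tool_pos: [0.6124, -0.0219, 0.1283]
contact_force: [0.4, 2.2, 1.6]
498 [[172.794 -25.7    14.888]
 [186.3   -15.05   56.5  ]
 [225.484  23.6    61.7  ]]
[ 0.11987135 31.37895992]
165 159 12.6 61.9
180 188 10.4 62.6
195 92 10.1 111.1
210 48 16.2 117.9
225 10 52.1 59.5
```

```bash
f(){ grep -E "pos|cont"; }; python3 -m crank '0 0 1.5 0;0 0 0 0'|f; python3 -m crank '0 0 1 0;0 0 0 0'|f;  python3 -m crank '0 0 1 0;0 0 0 0'|f
```

```text
tool_pos: [0.6125, -0.0218, 0.1269]
contact_force: [-0.3, 0.9, 0.7]
tool_pos: [0.6126, -0.0219, 0.1264]
contact_force: [-0.4, 2.1, 3.9]
tool_pos: [0.6129, -0.0218, 0.1264]
contact_force: [-0.8, 2.5, 7.5]
```

```bash
python3 -m crank '0 0 -1.5 0;0 0 0 0'|grep cont; python3 -m crank '0 0 0 0;0 0 0 0;0 0 0 0;0 0 0 0;0 0 0 0;0 0 0 0;0 0 0 0;0 0 0 0;0 0 0 0;0 0 0 0' 0; python3 - <<'E'
from st import *
for n in("side","top"):
    q,d=cams.snapshot(n); C=cams.camera_params(n); 
    P=cloud(big(mask(q,100,125)),d,C["intrinsics"],C["cam_to_world"]); L=np.array([lane(a) for a in P]); print(n,len(L),np.percentile(L,[2,50,98],axis=0))
E
```

```text
contact_force: [-0.6, 1.5, 3.1]
t: 22.75
tool_pos: [0.6126, -0.0218, 0.1267]
tool_rot: [-0.691, 0.723, -0.0, 0.0]
contact_force: [-0.8, 0.5, -0.7]
gripper_width: 0.0871
gripper_force: 0.0
side 429 [[ -0.2   -25.444  13.004]
 [ 14.1   -19.2    54.7  ]
 [ 41.632  22.044  58.332]]Traceback (most recent call last):
  File "<stdin>", line 4, in <module>
  File "h.py", line 12, in big
    n,l,s,_=cv2.connectedComponentsWithStats(m.astype(np.uint8)); return l==1+np.argmax(s[1:,4])
                                                                              ~~~~~~~~~^^^^^^^^^
    return _wrapfunc(a, 'argmax', axis=axis, out=out, **kwds)
    return bound(*args, **kwds)
ValueError: attempt to get argmax of an empty sequence
```

```bash
python3 -m crank '0 0 -45 0;0 0 -50 0;0 0 -45 0;28.4 30 0 0;28.4 30 0 0;28.4 30 0 0;28.4 30 0 0;28.4 30 0 0;28.4 30 0 0;0 0 0 0' 0|grep pos;python3 -m crank '0 0 0 -8.4;0 0 0 -8.4;0 0 0 -8.4;0 0 0 -8.4;0 0 0 -8.4;0 0 0 -8.4;0 0 0 -8.4;0 0 0 -8.4;0 0 0 -8.4;0 0 0 -8.4;0 0 0 -7.9;0 0 0 0;0 0 0 0'|grep pos
python3 - <<'E'
from st import *
C=cams.camera_params("wrist"); q,d=cams.snapshot("wrist"); b=cv2.morphologyEx(big(mask(q,7,16)).astype(np.uint8),cv2.MORPH_CLOSE,np.ones((31,31)))>0
P=cloud(b,d,C["intrinsics"],C["cam_to_world"]); P=P[abs(P[:,2]-.055)<.005]; print(rect(P),np.median(P[:,2]))
print(to([.425,-.184,.006],-.7),pose()[2]["joints"][5])
E
```

```text
tool_pos: [0.4216, -0.1856, 0.2674]
tool_pos: [0.4252, -0.1836, 0.2667]
(array([ 426.1, -186.6]), 99.0, 49.1, -0.6) 0.05503637786872584
(array([-1.000e-01,  3.000e-01,  2.607e+02]), np.float64(-0.16675054149891366), 'yaw', np.float64(-0.8667505414989146)) 1.6111617880579794
```

```bash
python3 -m crank '0 1 45 0;0 0 45 0;0 0 45 0;0 0 45 0;0 0 35 0;0 0 25 0;0 0 12 0;0 0 5 0;0 0 0 0;0 0 0 0'|grep -E "pos|cont"; python3 - <<'E'
from st import *
print(to([.425,-.1845,.006],-.7))
E
```

```text
tool_pos: [0.4258, -0.1849, 0.0104]
contact_force: [0.6, -0.9, 0.7]
(array([-0.8, -0.4,  4.4]), np.float64(-0.05459789720075037), 'yaw', np.float64(-0.7545978972007547))
```

```bash
python3 -m crank '-.5 0 4.5 0;0 0 0 0' 0|grep -E "pos|cont"; python3 -m crank '0 0 0 0;0 0 0 0;0 0 0 0;0 0 0 0;0 0 0 0;0 0 0 0;0 0 0 0;0 0 0 0' 1|grep -E "pos|width|_force"; python3 -m crank '0 0 -20 0;0 0 -40 0;0 0 -45 0;0 0 -45 0;0 0 -45 0;0 0 -45 0;0 0 0 0'|grep -E "pos|width"; python3 -m crank '0 0 0 8.35;0 0 0 8.35;0 0 0 8.35;0 0 0 8.35;0 0 0 8.35;0 0 0 8.35;0 0 0 8.35;0 0 0 8.35;0 0 0 8.35;0 0 0 8.35;0 0 0 8.35;0 0 0 0;0 0 0 0'|grep -E "pos|width"; python3 - <<'E'
from st import *
t=world(228,0,43)-[0,0,.038]; print(t,to(t+[0,0,.045],-92.5))
E
```

```text
tool_pos: [0.4245, -0.1848, 0.0054]
contact_force: [-0.7, 0.4, 0.3]
tool_pos: [0.4245, -0.1849, 0.0052]
contact_force: [-0.5, -0.4, 0.0]
gripper_width: 0.0496
gripper_force: 30.0
tool_pos: [0.4279, -0.1856, 0.2514]
gripper_width: 0.0497
tool_pos: [0.4238, -0.1845, 0.244]
gripper_width: 0.0496
[ 0.61252114 -0.02535942  0.1283513 ] (array([-166.9, -182. ,   70.4]), np.float64(0.07865747885038843), 'yaw', np.float64(-92.42134252114961))
```

```bash
python3 -m crank '-28 -30 0 0;-28 -30 0 0;-28 -30 0 0;-28 -30 0 0;-28 -30 0 0;-27 -30 0 0;0 0 0 0;0 0 20 0;0 0 20 0;0 0 0 0'|grep -E "pos|width"; python3 - <<'E'
from st import *
t=world(228,0,43)-[0,0,.038]; print(to(t,-92.5))
E
```

```text
tool_pos: [0.6089, -0.0262, 0.201]
gripper_width: 0.0499
(array([-1.1, -4.2, 72.7]), np.float64(-0.02610315662616358), 'yaw', np.float64(-92.52610315662616))
```

```bash
python3 -m crank '-1 -2.5 15 0;0 0 15 0;0 0 12 0;0 0 5 0;0 0 0 0'|grep -E "pos|cont"; python3 - <<'E'
from st import *
t=world(228,0,43)-[0,0,.038]; print(to(t,-92.5))
E
```

```text
tool_pos: [0.614, -0.0254, 0.1578]
contact_force: [0.7, -0.1, -3.7]
(array([-0. ,  1.5, 29.4]), np.float64(-0.06776789152982587), 'yaw', np.float64(-92.56776789152983))
```

```bash
f(){ grep -E "pos|cont"; }; python3 -m crank '0 1.5 5 0;0 0 5 0;0 0 0 0'|f; python3 -m crank '0 0 2 0;0 0 2 0;0 0 2 0;0 0 0 0'|f; python3 -m crank '0 0 2 0;0 0 2 0;0 0 0 0'|f; python3 -m crank '0 0 2 0;0 0 2 0;0 0 0 0'|f;  python3 -m crank '0 0 2 0;0 0 1 0;0 0 0 0'|f
```

```text
tool_pos: [0.6123, -0.0251, 0.1476]
contact_force: [-0.5, 0.3, -2.7]
tool_pos: [0.6133, -0.0249, 0.1428]
contact_force: [-0.6, 2.1, -0.5]
tool_pos: [0.6139, -0.0246, 0.1388]
contact_force: [0.3, 3.1, 3.7]
tool_pos: [0.6127, -0.0252, 0.1336]
contact_force: [0.7, 2.8, 1.4]
tool_pos: [0.6125, -0.0253, 0.1306]
contact_force: [1.2, 2.2, -0.3]
```

```bash
f(){ grep -E "pos|cont"; }; python3 -m crank '0 0 1.5 0;0 0 0 0'|f; python3 -m crank '0 0 1 0;0 0 0 0'|f
```

```text
tool_pos: [0.6126, -0.0252, 0.1293]
contact_force: [0.5, 2.1, 0.5]
tool_pos: [0.6127, -0.0252, 0.1285]
contact_force: [0.1, 2.0, 1.1]
```

```bash
f(){ grep -E "pos|cont"; }; python3 -m crank '0 0 1 0;0 0 0 0'|f; python3 -m crank '0 0 1 0;0 0 0 0'|f; python3 -m crank '0 0 .7 0;0 0 0 0'|f
```

```text
tool_pos: [0.6129, -0.0251, 0.1279]
contact_force: [-0.6, 2.8, 2.6]
tool_pos: [0.6131, -0.0251, 0.1279]
contact_force: [-2.4, 3.2, 7.0]
tool_pos: [0.6132, -0.0251, 0.1279]
contact_force: [-2.0, 3.2, 8.7]
```

Flat on the liner, so I release, retreat and check.

```bash
python3 -m crank '0 0 -1.5 0;0 0 0 0'|grep cont; python3 -m crank '0 0 0 0;0 0 0 0;0 0 0 0;0 0 0 0;0 0 0 0;0 0 0 0;0 0 0 0;0 0 0 0;0 0 0 0;0 0 0 0' 0|grep -E "t:|width"; python3 -m crank '0 0 -45 0;0 0 -50 0;0 0 -45 0;45 0 0 0;45 0 0 0;45 0 0 0;45 0 0 0;45 0 0 0;45 0 0 0;0 0 0 0;0 0 0 0'; python3 - <<'E'
from st import *
o=[]
for n in("side","top"):
    q,d=cams.snapshot(n); C=cams.camera_params(n); o.append(cv2.resize(q[160:400,140:340] if n=="side" else q[100:340,150:350],None,fx=2,fy=2))
    for nm,a,b in(("blue",100,125),("orange",7,16),("yel",18,32)):
        m=mask(q,a,b); m[:90]=0; m[380:]=0; m[:,:150]=0; m[:,360:]=0
        if not m.any(): continue
        P=cloud(big(m),d,C["intrinsics"],C["cam_to_world"]); L=np.array([lane(a) for a in P]); print(n,nm,len(L),np.percentile(L,[2,50,98],axis=0).tolist())
cv2.imwrite("pics/end.png",np.hstack(o))
E
```

```text
contact_force: [-0.8, 2.3, 4.2]
t: 34.5
tool_rot: [-0.691, 0.723, -0.0, 0.0]
gripper_width: 0.0868
t: 35.6
tool_pos: [0.6002, -0.2957, 0.2668]
tool_rot: [-0.69, 0.724, 0.0, -0.0]
contact_force: [-0.2, -0.6, 0.2]
gripper_width: 0.0872
gripper_force: 0.0
side blue 428 [[-0.1379999999999997, -25.4, 13.408000000000001], [14.149999999999999, -18.95, 54.5], [41.592, 21.7, 58.646]]
side orange 555 [[137.30800000000002, -24.692, 7.9], [173.3, -20.5, 53.9], [196.992, 25.5, 58.891999999999996]]
side yel 249 [[-22.0, -60.524, -1.7080000000000002], [-11.8, -36.4, 34.8], [0.6079999999999984, -14.888000000000003, 37.716]]
top blue 411 [[49.44, -26.18, 46.68], [83.3, -6.0, 55.5], [96.28, 21.2, 59.080000000000005]]
top orange 919 [[124.108, -25.564, 7.036], [184.5, -6.2, 54.5], [197.5, 22.464, 58.763999999999996]]
top yel 793 [[-97.21600000000001, -283.848, -38.224], [-62.7, -247.8, -13.2], [-27.436000000000014, -210.28400000000002, 1.0319999999999936]]
```

View pics/end.png

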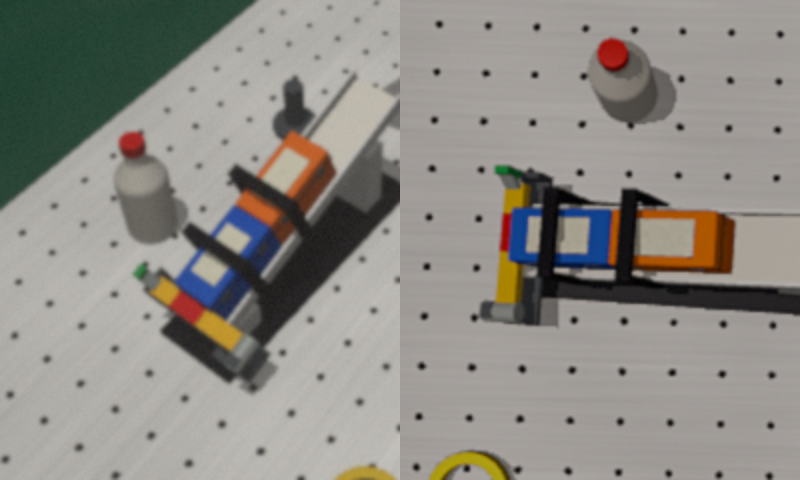

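The final view shows the gate shut under the catch, with blue against the bar (about 0–98 mm) and orange against blue (to about 198 mm). Labels are up and the bystanders haven't moved.

```bash
python3 -c "
from rig import job; print(job.sign_off())"
```

```text
the job is handed in; nothing more can be done
None
```

The job is handed in: the gate is caught shut, and the blue case slid down against the bar with the orange case against it, both label up; the bottle, tape roll and post were left alone, at about 36 s of the 70 s allowed.

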